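# Park the record weight under the dust cover

### The arm

A 6-joint arm with a two-finger parallel gripper is mounted at the origin on the work surface. World frame = base frame: x ahead of the robot, y to its left, z up, the work surface at z = 0. Lengths are in m, angles in rad, forces in N, time in s.
With the tool pointing down it reaches from about 0.25 to 0.725 m from the base axis. Payload 4 kg.
Tool frame: the origin (TCP) lies at the very end of the fingers, on their centre line; the grasp point (between the pads) lies bot.grasp_offset behind it (bot.grasp_offset is the distance from the TCP to the grasp point, in m); z points along the fingers, y is the direction in which the jaws open and shut (so a half turn about z gives the same grasp; the last joint's range is limited). The gripper opens to 85 mm and grips with 20 to 120 N. Pads are 22 mm wide; open, the fingers measure 114 mm over their backs; the gripper's body (76 mm by 85 mm) begins 54 mm behind the grasp point. The pads swing forward as they close: fully open they stand 13 mm farther back than shut.
Start: joints at [-1.346, 0.241, 0.005, 1.335, 0, 1.571], TCP at [0.111, -0.487, 0.206] pointing down, gripper open.
Joint ranges: [-2.72, 2.72], [-1.05, 1.87], [-1.09, 1.28], [-1.99, 2.15], [-1.42, 1.44], [-3.14, 3.14]. Speed limits (rad/s): [2.79, 2.79, 3.14, 3.14, 3.14, 3.14].

### API

Orientations are given as a unit quaternion [x, y, z, w].
In Python, from workcell import bot gives the robot as it stands. The module is installed in compiled form; this text tells all that it offers.
- The arm moves only by the shell command python3 -m jog 'ROWS' [OPENING]. ROWS is JSON, a list that holds one entry, the list of rows, each a list of 6 numbers: the shift along the tool's x, y, z in m, then the turn, a rotation vector about the tool's x, y, z in degrees. In form: [[[dx, dy, dz, wx, wy, wz], ...]]. A call has 1 to 12 rows; each row shifts and turns the pose as measured when the row begins, along the tool's axes as they then stand; what a row does not reach is not made up. A row lasts 1/8 s, in which the tool goes at most 62.5 mm and 10.7 degrees, less where a joint would pass 70% of its speed; a pose out of reach is approached as far as the arm can. A call is refused whole if a number of a shift passes 0.0625 or a number of a turn 10.7, either way. A call with a gripper value outside its range is refused whole. OPENING is the finger opening in m, from 0 to 0.0854, set as the call begins (- or left out, the last holds). The fingers move at their own pace and stop on an object; the grip force is fixed at half the most. Time passes only in rows, so rows that do not move let the fingers close. It gives the time, the measured TCP pose, the force and the opening at its end, in the units of the state.
- bot.get_obs(): the state, without advancing time (a new reading comes with each control period).
- bot.camera(name): name is "scene" or "side" or "wrist"; returns a dict with "pixels" (480x640x3 uint8, red, green, blue), "fx", "fy", "cx", "cy" (pixels), "rvec" (rotation vector, rad) and "tvec" (3), from world to camera coordinates, as OpenCV has them. Camera axes: x right, y down, z forward; pixel columns grow to the right and rows downward; lengths in m; the calibration is good to about 2 mm. A picture is of the moment at which its call begins. There is no depth.
- bot.job_done(): hands the job in, once; it reports no verdict.
The state is a dict: "clock": time; "joint_pos": joint angles; "joint_vel": joint speeds; "tau": joint torques, N m; "eef_pos": TCP position; "tool_rot": TCP orientation; "ft_force": force on the tool from outside, world axes, zero at the start; "ft_torque": the same for the moment, N m; "grip_width": finger opening in m.
Only numpy, scipy, OpenCV 4.12 (cv2) and the standard library are available. Lean on these libraries where they do the work, as an engineer would, in place of code of your own. Each camera call takes 0.05 s, during which the arm holds its last target. There are 200 camera calls.

### The job

Put the aluminium record weight away: stand it upright, centred on the round cork pad of the wooden sliding carrier while the carrier is still out in the open, and let go of it. Then push the carrier along its rail by the orange upright plate to the next click stop, under the smoked dust cover, and no further, so that it rests in that stop with the weight still upright and centred on the pad. Leave the dust cover shut and do not disturb the coaster, tumbler, green adapter or brush.

Things in the scene. Friction and masses are not known exactly. Their poses are not given: they have to be found in the camera images.
- weight: Aluminium record weight, loose, about 0.41 kg: a 76 mm dia., 22 mm high base with a 44 mm dia. knob on top of it, from 22 to 56 mm height. Origin at the centre of its underside, z up. Stands on the shelf on the robot's side of the rail.
- rail: Fixed rail dock: black strip 130 mm wide, 12 mm thick, with two aluminium guide bars, from its own y = -200 to +300 mm; origin on its centre line at the shelf (z = 0). Its +y is roughly the robot's left (yaw within 0.2 rad), its +x points away from the robot. The carrier is pushed towards the rail's -y, into the dust cover. White ticks at rail y = +15 mm mark the last, unwanted stop.
- carrier (a joint): Travel of the carrier towards rail -y (m): starts at 0.002 to 0.04, next click stop 0.190, last (unwanted) stop 0.250, end 0.262; no other clicks. About 1.5 N friction, stays where left. Each stop is a spring ball between two ridges 9 mm either side of it: 5 to 6 N pushes it over a ridge; released within 4 mm of a stop it is drawn in, with 1 mm of play.
- pad (a point): Centre of the top of the round cork pad (dia. 90 mm, 2 mm thick) amid the carrier's light wood deck, 32 mm above the shelf. The deck is 100 mm (rail x) by 130 mm (rail y), its top 30 mm above the shelf; a 40 mm wide tail towards rail +y bears the orange plate.
- handle (a point): Middle of the upper edge of the orange upright plate on the carrier's tail, 110 mm above the shelf; 135 mm from the pad's centre towards rail +y. The plate is 50 mm wide (rail x), 10 mm thick (rail y), 90 mm high (20 to 110 mm above the shelf); it can be pushed on its outer (+y) face or pinched across its thickness from above. It stays outside the cover.
- next_stop (a point): Fixed point on the rail, 110 mm above the shelf, at rail y = +75 mm, between a pair of yellow ticks on the strip's edges: where point handle is when the carrier is in the next stop (the orange plate in line with the yellow ticks).
- cover_mouth (a point): Fixed point on the rail's centre line: middle of the upper inner edge of the cover's open end, 105 mm above the shelf. The cover runs from here 200 mm towards rail -y, and is 140 mm wide.
- cover (a joint): Opening angle of the smoked acrylic dust cover (rad), 0 shut; its spring hinge along the far lower edge holds it shut. Box 140 x 200 mm with 3 mm walls, top 108 mm above the shelf, open at its rail +y end; the loaded weight passes below its top with 17 mm to spare.
- coaster: White ceramic coaster, 100 mm dia., 8 mm thick; origin at the centre of its underside. Leave alone.
- tumbler: Glass tumbler, 76 mm dia., 95 mm high, standing on the coaster; origin at the centre of its underside. Leave alone.
- adapter: Green plastic 45 adapter, 38 mm dia., 12 mm thick; origin at the centre of its underside. Leave alone.
- brush: Stylus brush, 100 x 26 x 20 mm, lying along its x axis; origin at the centre of its underside. Leave alone.

How it is judged:
By the outcome, as a careful person would: the job done as asked, in the order asked, and still so for the second after the job is handed in, with the robot touching nothing.
It also fails if it takes over 51 s, if anything falls off the work surface, if the arm or the gripper's body presses on something with over 40 N, if the wrist force passes 120 N, or if a joint passes its speed limit or range.

## Working session

There is one attempt and no reset: what is moved stays moved. The work goes in short steps, Python scripts to look and compute and a shell command to move; the robot and the scene stay as the last step left them, time stands still between calls to the robot, and variables do not carry over. Pictures are saved under pics/ and viewed, on a budget of 10 in all, crops included, one or two more only if the job needs it, and the job is handed in when it is done.

```bash
mkdir -p pics; cat > h.py <<'E'
import numpy as np, cv2
from workcell import bot
from scipy.spatial.transform import Rotation as R
def cam(n,save=None):
    c=bot.camera(n)
    c['R']=cv2.Rodrigues(np.array(c['rvec'],float))[0]; c['t']=np.array(c['tvec'],float).ravel()
    if save: cv2.imwrite('pics/'+save,c['pixels'][:,:,::-1])
    return c
def ray(c,u,v):
    d=c['R'].T@np.array([(u-c['cx'])/c['fx'],(v-c['cy'])/c['fy'],1.]); return -c['R'].T@c['t'],d/np.linalg.norm(d)
def onz(c,u,v,z):
    o,d=ray(c,u,v); return o+d*(z-o[2])/d[2]
def tri(*rs):
    A=sum(np.eye(3)-np.outer(d,d) for o,d in rs); b=sum((np.eye(3)-np.outer(d,d))@o for o,d in rs)
    return np.linalg.solve(A,b)
def proj(c,p):
    q=c['R']@np.array(p)+c['t']; return np.array([c['fx']*q[0]/q[2]+c['cx'],c['fy']*q[1]/q[2]+c['cy']])
E
python3 - <<'E'
from h import *
import pickle
for n in('scene','side'):
    c=cam(n,n+'0.png'); pickle.dump(c,open(n+'0.pkl','wb')); print(n,-c['R'].T@c['t'],c['R'][2],c['fx'])
c=cam('wrist','wrist0.png');pickle.dump(c,open('wrist0.pkl','wb'));print(-c['R'].T@c['t'],c['R'][2])
o=bot.get_obs();print(o,bot.grasp_offset)
E
```

```text
scene [ 1.41705126 -0.07348046  0.86560266] [-0.73275543  0.1167089  -0.67040921] 617.703420732447
side [0.41113893 0.65312347 0.84555543] [ 0.16855968 -0.59870093 -0.78303565] 541.6829772032539
[ 0.17516359 -0.47263744  0.37428209] [-0.25443607 -0.05601013 -0.96546629]
{'clock': 0.15, 'joint_pos': array([-1.34599191e+00,  2.41223539e-01,  4.07444960e-03,  1.33516637e+00,
       -1.74545657e-05,  1.57081661e+00]), 'joint_vel': array([-1.19416958e-03, -1.48725850e-03,  4.98567053e-03,  5.95165433e-05,
        5.22213927e-05, -3.58341478e-04]), 'tau': array([-7.34131827e-04, -3.72635543e+01,  2.52638966e+01,  1.23752488e-02,
       -6.58776526e-05,  4.71032834e-06]), 'eef_pos': array([ 0.11134423, -0.48694777,  0.20494122]), 'tool_rot': array([ 9.93690370e-01,  1.12155569e-01, -9.38770215e-05, -7.53792396e-04]), 'ft_force': array([-0.39146272, -0.32687061,  0.70080578]), 'ft_torque': array([ 0.0229224 , -0.00557701, -0.0227261 ]), 'grip_width': 0.0857218051800749} 0.0187
```

View pics/scene0.png

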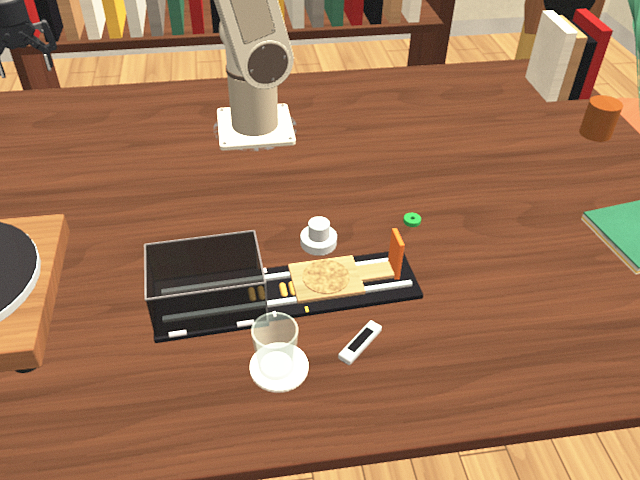

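View pics/side0.png

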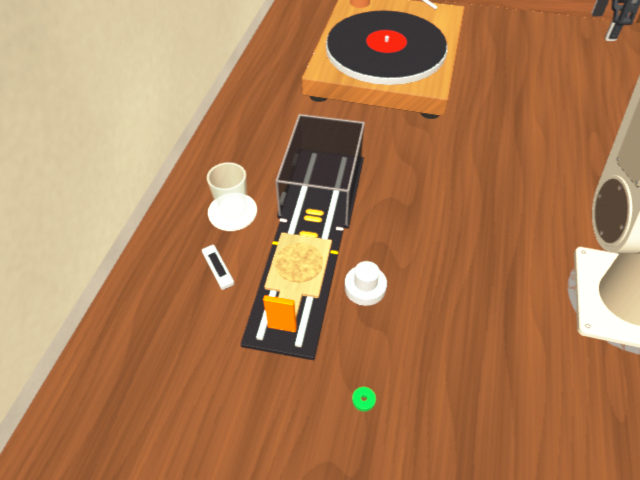

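Scene view: weight about (319,235), cork pad (327,276), orange plate (397,255). Side view: weight (366,283), pad (299,262), plate (281,313), yellow ticks (277,243) and (334,252). I'll zoom in next for exact outlines.

```bash
python3 - <<'E'
from h import *
import pickle
S=pickle.load(open('scene0.pkl','rb'));D=pickle.load(open('side0.pkl','rb'))
def crop(c,u,v,w,h,k=4): return cv2.resize(c['pixels'][v:v+h,u:u+w,::-1],None,fx=k,fy=k,interpolation=cv2.INTER_NEAREST)
a=np.hstack([crop(S,280,210,140,110,3),crop(D,240,225,125,110,3)])
b=np.hstack([crop(S,295,212,48,48,5),crop(D,340,256,48,48,5),np.zeros((240,a.shape[1]-480,3),np.uint8)])
cv2.imwrite('pics/z.png',np.vstack([a,b])); print(a.shape)
for n,c,(u,v,w,h) in(('S',S,(295,212,48,48)),('D',D,(340,256,48,48))):
    g=cv2.cvtColor(c['pixels'],cv2.COLOR_RGB2HSV)[v:v+h,u:u+w]
    m=(g[...,1]<60)&(g[...,2]>90)
    for r in range(0,48,2): x=np.where(m[r])[0]; print(n,v+r,*( (u+x.min(),u+x.max()) if len(x) else ()),[int(k) for k in g[r,8:42:4,2]])
for n,c in(('S',S),('D',D)):
    g=cv2.cvtColor(c['pixels'],cv2.COLOR_RGB2HSV)
    m=((g[...,0]<16)&(g[...,1]>215)&(g[...,2]>180)).astype(np.uint8)
    k,_,st,ce=cv2.connectedComponentsWithStats(m)
    for i in range(1,k):
        if st[i,4]>40: print(n,'or',st[i],ce[i])
    m=((g[...,0]>19)&(g[...,0]<32)&(g[...,1]>180)&(g[...,2]>150)).astype(np.uint8)
    k,_,st,ce=cv2.connectedComponentsWithStats(m)
    for i in range(1,k):
        if st[i,4]>4: print(n,'ye',st[i],ce[i])
E
```

```text
(330, 795, 3)
S 212 [164, 163, 160, 160, 162, 158, 163, 161, 158]
S 214 [159, 154, 161, 160, 155, 155, 161, 163, 163]
S 216 316 322 [159, 169, 159, 222, 243, 161, 161, 159, 161]
S 218 311 326 [163, 155, 255, 255, 255, 255, 184, 163, 165]
S 220 309 328 [160, 157, 255, 254, 254, 254, 255, 157, 158]
S 222 308 329 [152, 141, 254, 255, 254, 254, 255, 151, 152]
S 224 308 329 [153, 140, 254, 254, 254, 255, 255, 146, 152]
S 226 307 329 [153, 237, 255, 254, 254, 254, 255, 132, 146]
S 228 304 332 [173, 255, 186, 255, 255, 255, 223, 255, 147]
S 230 302 334 [255, 255, 149, 167, 226, 205, 218, 255, 176]
S 232 301 335 [255, 255, 149, 159, 156, 190, 224, 255, 255]
S 234 300 336 [255, 255, 152, 162, 156, 195, 226, 255, 255]
S 236 300 336 [254, 255, 154, 159, 163, 192, 223, 255, 255]
S 238 300 336 [255, 255, 141, 161, 157, 195, 229, 254, 255]
S 240 301 336 [255, 254, 237, 155, 163, 193, 255, 254, 255]
S 242 300 336 [238, 255, 255, 255, 255, 255, 255, 255, 241]
S 244 301 336 [142, 255, 255, 255, 255, 255, 255, 255, 235]
S 246 301 335 [144, 146, 255, 255, 255, 255, 255, 215, 216]
S 248 303 334 [148, 15
[... 1738 characters left out ...]
S ye [279   0   5  14  21] [281.04761905   5.42857143]
S ye [103   2   2   4   6] [103.33333333   3.5       ]
S ye [106  15   2   5   6] [106.33333333  17.        ]
S ye [107  21   3   4   5] [107.6  22.6]
S ye [111  34   6   4  11] [113.63636364  35.81818182]
D or [367  30  39  22 629] [385.92527822  41.15421304]
D or [293 305   3  27  45] [294.15555556 318.02222222]
D ye [306 209  18   6  53] [313.90566038 211.05660377]
D ye [304 216  18   6  53] [313.30188679 217.9245283 ]
D ye [300 231  18   6  51] [308.52941176 233.09803922]
D ye [272 241   6   4  21] [274.61904762 242.57142857]
D ye [330 250   9   4  28] [333.64285714 251.67857143]
D ye [264 296  30   9 150] [278.92       300.06666667]
```

View pics/z.png

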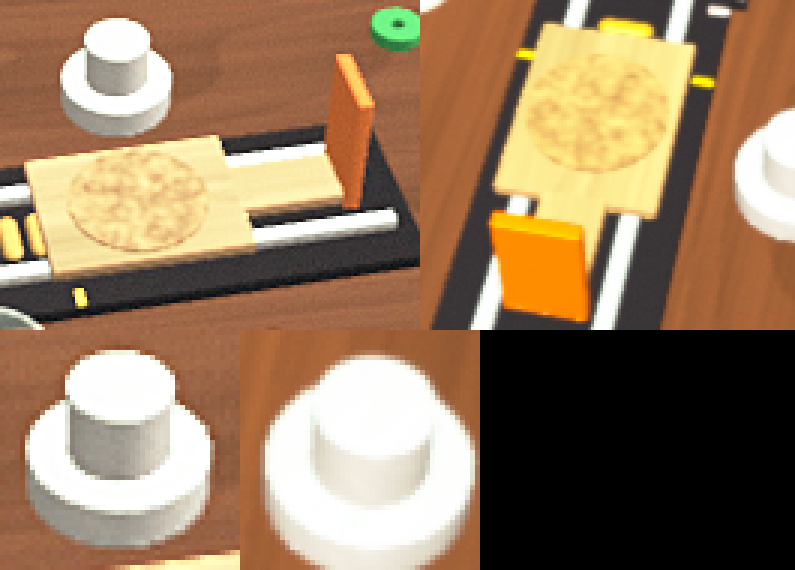

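Zoom, in full-image pixels. Scene: knob top (318.7,222.3), pad (325.5,276.2), plate top (398.0,236.3), far yellow tick (306.4,309). Side: knob top (366.3,271.2), pad (298.5,261.7), plate top (278.7,299), yellow ticks (274.6,242.6) and (333.6,251.7).

```bash
python3 - <<'E'
from h import *
import pickle
S=pickle.load(open('scene0.pkl','rb'));D=pickle.load(open('side0.pkl','rb'))
for n,a,b,z in(('knobtop',(318.7,222.3),(366.3,271.2),.056),('pad',(325.5,276.2),(298.5,261.7),.032),('handle',(398,236.3),(278.7,299),.11),('tickfar',(306.4,309),(274.6,242.6),.012)):
    print(n,tri(ray(S,*a),ray(D,*b)).round(4),onz(S,*a,z).round(4),onz(D,*b,z).round(4))
p=onz(D,274.6,242.6,.012);q=onz(D,333.6,251.7,.012);d=p-q;print('ticks',p,q,(p+q)/2,'yaw',np.arctan2(d[1],d[0]))
def l(c,u,v,k=3):return
# carrier deck edges (side): left edge line from crop corners
f=lambda x,y:onz(D,240+(x-420)/3-.3,225+y/3-.3,.03)
for a,b in(((545,23),(495,192)),((694,45),(656,217)),((545,23),(694,45))):
    d=f(*b)-f(*a);print(d,np.arctan2(d[1],d[0]))
print(bot.get_obs()['eef_pos'],R.from_quat(bot.get_obs()['tool_rot']).as_matrix().round(3))
E
```

```text
knobtop [0.4712 0.0927 0.0546] [0.4729 0.0924 0.056 ] [0.4711 0.0937 0.056 ]
pad [0.6001 0.085  0.0291] [0.6033 0.0847 0.032 ] [0.5993 0.0866 0.032 ]
handle [0.593  0.2199 0.1081] [0.5963 0.2201 0.11  ] [0.5919 0.2198 0.11  ]
tickfar [0.6621 0.0393 0.0116] [0.6626 0.0393 0.012 ] [0.6619 0.0395 0.012 ]
ticks [0.66193575 0.03951011 0.012     ] [0.54462126 0.03290423 0.012     ] [0.60327851 0.03620717 0.012     ] yaw 0.056249737261721035
[-0.00891472  0.13274549  0.        ] 1.6378520849271516
[-0.00878654  0.13196405  0.        ] 1.637281005718708
[-0.09802911 -0.00596528  0.        ] -3.0808155031029796
[ 0.11134423 -0.48694777  0.20494122] [[ 0.975  0.223 -0.   ]
 [ 0.223 -0.975  0.001]
 [-0.    -0.002 -1.   ]]
```

```bash
cat >> h.py <<'E'
def go(x,y,z,yaw=None):
    o=bot.get_obs();M=R.from_quat(o['tool_rot']).as_matrix();y0=np.arctan2(M[1,0],M[0,0])
    d=M.T@(np.array([x,y,z])-o['eef_pos'])
    t='' 
    if yaw is not None:
        T=np.array([[np.cos(yaw),np.sin(yaw),0],[np.sin(yaw),-np.cos(yaw),0],[0,0,-1]])
        t=np.degrees(R.from_matrix(M.T@T).as_rotvec()).round(2)
    print('t',o['clock'],'at',o['eef_pos'].round(4),'yaw',round(y0,4),'tilt',M[:2,2].round(4),'shift',d.round(4),'turn',t,'F',o['ft_force'].round(1),'w',round(o['grip_width'],4),'j',o['joint_pos'].round(2))
E
python3 -m jog '[[[0,0,0,0,0,9.5],[0,0,0,0,0,0]]]' 0.0854
python3 -c "
from h import *
go(.4715,.093,.2,.06)"
```

```text
clock: 0.4
eef_pos: [0.1112, -0.4863, 0.2041]
tool_rot: [1.0, 0.028, -0.0, -0.002]
ft_force: [0.2, 0.5, 0.3]
grip_width: 0.0856
t 0.4 at [ 0.1112 -0.4863  0.2041] yaw 0.056 tilt [-0.0008  0.0034] shift [ 0.3922 -0.5583  0.0058] turn [-0.2   0.03 -0.23] F [0.2 0.5 0.3] w 0.0856 j [-1.35  0.24  0.    1.34 -0.    1.74]
```

```bash
python3 -m jog '[[[0,0,0,0,0,-10.6],[0,0,0,0,0,-10.6],[0,0,0,0,0,-10.6],[0,0,0,0,0,-10.6],[0,0,0,0,0,-10.6],[0,0,0,0,0,-10.6],[0,0,0,0,0,-10.6],[0,0,0,0,0,-10.6],[0,0,0,0,0,-10.6],[0,0,0,0,0,-10.6],[0,0,0,0,0,-10.6],[0,0,0,0,0,-10.6]]]' >/dev/null
python3 -m jog '[[[0,0,0,0,0,-10.6],[0,0,0,0,0,-10.6],[0,0,0,0,0,-10.6],[0,0,0,0,0,-10.6],[0,0,0,0,0,-10.6],[0,0,0,0,0,0]]]' >/dev/null
python3 -c "
from h import *
go(.4715,.093,.2,.06+np.pi)"
```

```text
t 2.65 at [ 0.1106 -0.4836  0.2005] yaw -3.0327 tilt [-0.0026  0.0113] shift [-0.4214  0.5339  0.0061] turn [ 0.66 -0.09  2.8 ] F [ 0.3 -0.4  1.1] w 0.0852 j [-1.35  0.24 -0.    1.33  0.   -1.45]
```

```bash
python3 -m jog '[[[-0.035,0.0445,0,0.6,0,2.8],[-0.035,0.0445,0,0,0,0],[-0.035,0.0445,0,0,0,0],[-0.035,0.0445,0,0,0,0],[-0.035,0.0445,0,0,0,0],[-0.035,0.0445,0,0,0,0],[-0.035,0.0445,0,0,0,0],[-0.035,0.0445,0,0,0,0],[-0.035,0.0445,0,0,0,0],[-0.035,0.0445,0,0,0,0],[-0.035,0.0445,0,0,0,0],[0,0,0,0,0,0]]]'
python3 -c "
from h import *
go(.4715,.093,.15,.06+np.pi)"
```

```text
clock: 4.15
eef_pos: [0.4817, 0.0395, 0.201]
tool_rot: [-0.017, 1.0, -0.002, 0.003]
ft_force: [-1.0, -1.1, 0.1]
grip_width: 0.0857
t 4.15 at [0.4817 0.0395 0.201 ] yaw -3.1073 tilt [ 0.0067 -0.0031] shift [0.0087 0.0539 0.0508] turn [-0.2   0.38 -1.47] F [-1.  -1.1  0.1] w 0.0857 j [ 0.08  0.2  -0.05  1.31 -0.    0.05]
```

```bash
python3 -m jog '[[[0.004,0.027,0.025,-0.2,0.4,-1.5],[0.004,0.027,0.025,0,0,0],[0,0,0,0,0,0]]]' >/dev/null
python3 - <<'E'
from h import *
import pickle
c=cam('wrist','w1.png');pickle.dump(c,open('w1.pkl','wb'))
print(-c['R'].T@c['t'],proj(c,(.4715,.093,.056)),proj(c,(.4715,.093,.022)),proj(c,(.601,.0855,.032)))
go(.4715,.093,.026,.06+np.pi)
E
```

```text
[0.40441442 0.08893676 0.3192025 ] [316.17776598 238.79298421] [316.15162412 228.50042872] [299.14058211 373.73673748]
t 4.575 at [0.4715 0.092  0.1508] yaw -3.0858 tilt [ 0.0012 -0.0015] shift [1.000e-04 1.200e-03 1.248e-01] turn [-0.09  0.06 -0.24] F [-0.4 -0.6 -0.4] w 0.0852 j [ 0.19  0.23 -0.15  1.19 -0.    0.14]
```

View pics/w1.png

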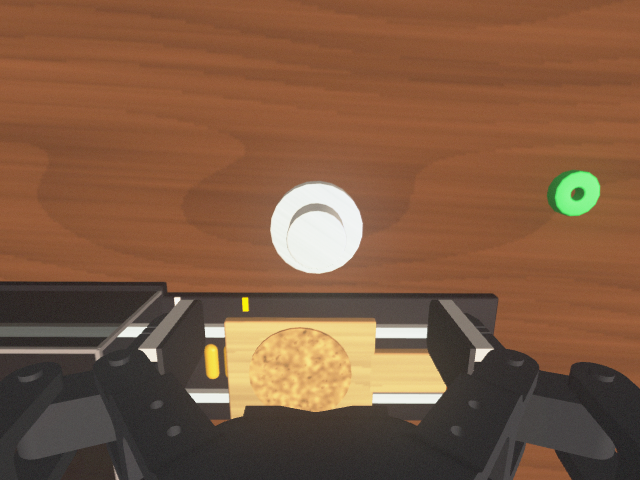

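Wrist view: the knob top is at (316.5,239) against a predicted (316.2,238.8), and the pad at (300.5,372) against (299.1,373.7), so the positions agree. Descending to grasp.

```bash
python3 -m jog '[[[0,0.001,0.04,0,0,0],[0,0,0.04,0,0,0],[0,0,0.03,0,0,0],[0,0,0.012,0,0,0],[0,0,0,0,0,0]]]'
python3 - <<'E'
from h import *
c=cam('side','s2.png')
cv2.imwrite('pics/s2c.png',cv2.resize(c['pixels'][220:320,310:430,::-1],None,fx=5,fy=5))
go(.4715,.093,.027,.06+np.pi)
E
```

```text
clock: 5.2
eef_pos: [0.4785, 0.0873, 0.0329]
tool_rot: [-0.022, 1.0, -0.001, 0.007]
ft_force: [0.5, 0.6, 0.2]
grip_width: 0.0855
t 5.25 at [0.479  0.0875 0.0335] yaw -3.0965 tilt [ 0.0161 -0.0015] shift [0.0074 0.0059 0.0063] turn [-0.13  0.92 -0.85] F [0.7 0.1 0.7] w 0.0856 j [ 0.18  0.35 -0.33  0.88 -0.    0.14]
```

View pics/s2c.png

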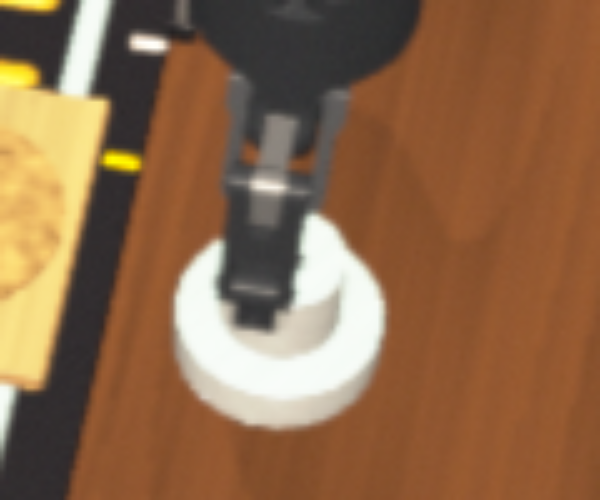

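Side view: the fingers straddle the knob, about 7 mm too far out in x. Correcting that.

```bash
python3 -m jog '[[[0.0074,0.006,0.004,-0.1,0.9,-0.8],[0,0,0,0,0,0]]]' >/dev/null
python3 -c "
from h import *
go(.4715,.093,.028,.06+np.pi)"
```

```text
t 5.5 at [0.473  0.0936 0.0315] yaw -3.0823 tilt [0.0037 0.0004] shift [ 0.0015 -0.0005  0.0035] turn [ 0.01  0.21 -0.04] F [-0.5  0.4  0.2] w 0.0854 j [ 0.2   0.36 -0.33  0.88 -0.    0.14]
```

```bash
python3 -m jog '[[[0.0015,0,0.0035,0,0.2,0],[0,0,0,0,0,0],[0,0,0,0,0,0],[0,0,0,0,0,0],[0,0,0,0,0,0],[0,0,0,0,0,0]]]' 0.03
python3 -m jog '[[[0,0,0,0,0,0],[0,0,0,0,0,0]]]' 0.0
python3 -c "
from h import *
go(.4715,.093,.028,.06+np.pi)"
```

```text
clock: 6.25
eef_pos: [0.4733, 0.0937, 0.0299]
tool_rot: [-0.03, 1.0, -0.0, 0.002]
ft_force: [-0.0, 0.0, 2.2]
grip_width: 0.0298
clock: 6.5
eef_pos: [0.4742, 0.0941, 0.0307]
tool_rot: [-0.03, 1.0, 0.0, 0.003]
ft_force: [-1.0, 0.3, -0.8]
grip_width: -0.0001
t 6.5 at [0.4742 0.0941 0.0307] yaw -3.0815 tilt [0.0064 0.0003] shift [ 0.0028 -0.0009  0.0027] turn [-0.    0.37  0.01] F [-1.   0.3 -0.8] w -0.0001 j [ 0.2   0.36 -0.33  0.88 -0.    0.14]
```

```bash
python3 - <<'E'
from h import *
import pickle
c=cam('side');s=cam('scene');w=cam('wrist')
f=lambda c,u,v:cv2.resize(c['pixels'][v:v+100,u:u+130,::-1],None,fx=3,fy=3)
a=np.hstack([f(c,300,220),f(s,260,190)])
b=cv2.resize(w['pixels'][:,:,::-1],(390,292))
cv2.imwrite('pics/m3.png',np.vstack([a,np.hstack([b,b*0])]))
E
```

```text
(no output)
```

View pics/m3.png

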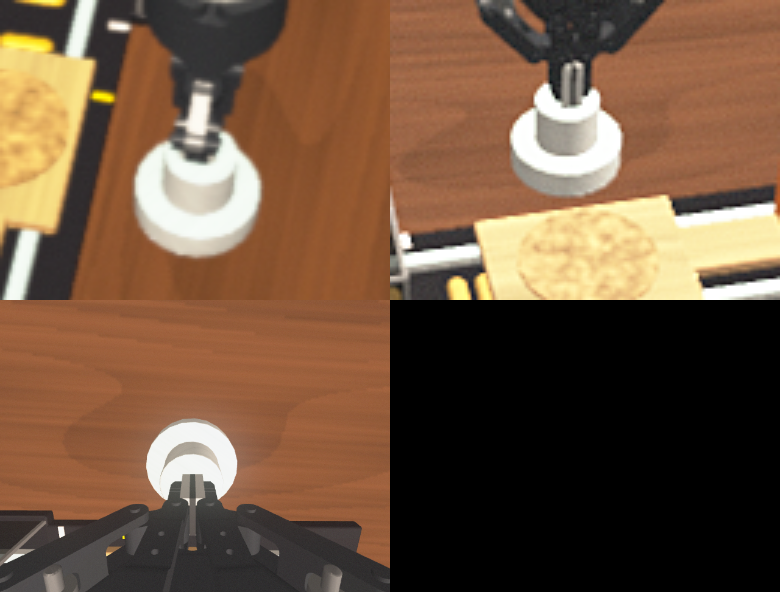

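The fingers shut on top of the knob, with the tips at about side (365.7,272.7) and scene (321,225), and the weight hasn't moved. I'll triangulate the tip and compare it with the reported TCP.

```bash
python3 - <<'E'
from h import *
import pickle
S=pickle.load(open('scene0.pkl','rb'));D=pickle.load(open('side0.pkl','rb'))
print(tri(ray(S,321,225),ray(D,365.7,272.7)), 'eef proj S,D',proj(S,bot.get_obs()['eef_pos']),proj(D,bot.get_obs()['eef_pos']))
w=pickle.load(open('wrist0.pkl','rb'))
E
```

```text
[0.473024   0.09546617 0.05033503] eef proj S,D [319.3487606  232.05417789] [363.84757203 279.11425608]
```

```bash
python3 -m jog '[[[0,0,-0.03,0,0.3,0],[0,0,-0.03,0,0,0],[0,0,0,0,0,0]]]'
python3 - <<'E'
from h import *
c=cam('side');s=cam('scene')
e=bot.get_obs()['eef_pos'];print(e)
o=[]
for k in(c,s):
    u,v=proj(k,e).round().astype(int);x0,y0=u-40,v-45;print(u-x0,v-y0,x0,y0)
    im=cv2.resize(k['pixels'][y0:y0+90,x0:x0+80,::-1],None,fx=4,fy=4,interpolation=cv2.INTER_NEAREST)
    cv2.drawMarker(im,tuple(int(t) for t in ((proj(k,e)-[x0,y0]+.5)*4)),(255,0,255),0,16,1);o.append(im)
cv2.imwrite('pics/m4.png',np.hstack(o))
E
```

```text
clock: 7.02
eef_pos: [0.4722, 0.0936, 0.0903]
tool_rot: [-0.03, 1.0, -0.0, -0.002]
ft_force: [0.5, 0.5, -1.2]
grip_width: -0.0
[0.47022523 0.09324253 0.0880972 ]
40 45 328 215
40 45 279 164
```

View pics/m4.png

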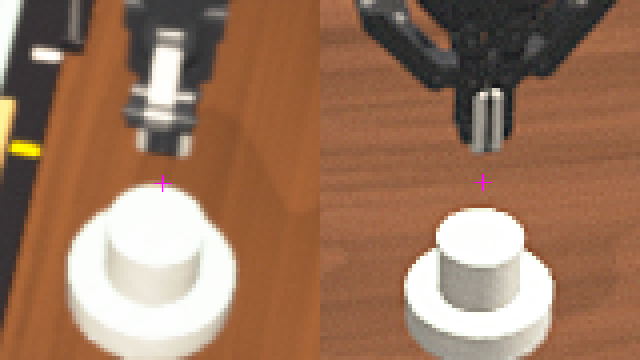

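The visible fingertips are about 8 px above the marked TCP in both views. I'll measure the offset.

```bash
python3 - <<'E'
from h import *
import pickle
S=pickle.load(open('scene0.pkl','rb'));D=pickle.load(open('side0.pkl','rb'))
print(tri(ray(S,320.25,201),ray(D,368.25,252.75)),bot.get_obs()['eef_pos'])
p=tri(ray(S,(487-320)/4+279-.5,150/4+164-.5),ray(D,368.25,252.75));print(proj(S,p),proj(D,p))
E
```

```text
[0.4715976  0.09435253 0.11019937] [0.47022523 0.09324253 0.0880972 ]
[320.0093411  200.79841727] [368.00300061 253.01846657]
```

The real fingertips sit about 22 mm above the reported TCP, with x and y good to about 1 mm. I'll go 22 mm lower in reported z, after opening.

```bash
python3 -m jog '[[[0,0,-0.005,0,0,0],[0,0,0,0,0,0],[0,0,0,0,0,0],[0,0,0,0,0,0],[0,0,0,0,0,0]]]' 0.0854
python3 -m jog '[[[0,0,0.03,0,0,0],[0,0,0.03,0,0,0],[0,0,0,0,0,0]]]' >/dev/null
python3 -c "
from h import *
go(.4715,.093,.005,.06+np.pi)"
```

```text
clock: 7.75
eef_pos: [0.4678, 0.0927, 0.0902]
tool_rot: [-0.03, 1.0, -0.001, -0.007]
ft_force: [-0.2, -0.2, -0.1]
grip_width: 0.0851
t 8.125 at [0.468  0.0928 0.0298] yaw -3.0816 tilt [-0.0122 -0.0027] shift [-0.0038  0.      0.0247] turn [-0.11 -0.71  0.  ] F [-0.  -0.6  0.2] w 0.0855 j [ 0.2   0.36 -0.32  0.9  -0.    0.14]
```

```bash
python3 -m jog '[[[-0.0035,0,0.014,-0.1,-0.7,0],[0,0,0.009,0,0,0],[0,0,0,0,0,0]]]' >/dev/null
python3 -c "
from h import *
go(.4715,.093,.004,.06+np.pi)"
```

```text
t 8.5 at [0.4737 0.0934 0.0089] yaw -3.0815 tilt [0.0039 0.0006] shift [ 0.0022 -0.0003  0.0049] turn [0.02 0.22 0.  ] F [-0.   0.2 -0.1] w 0.0851 j [ 0.19  0.39 -0.35  0.83 -0.    0.13]
```

```bash
python3 -m jog '[[[0.002,0,0.0045,0,0.2,0],[0,0,0,0,0,0],[0,0,0,0,0,0],[0,0,0,0,0,0],[0,0,0,0,0,0],[0,0,0,0,0,0]]]' 0.02
python3 -c "
from h import *
go(.4715,.093,.004,.06+np.pi)"
```

```text
clock: 9.25
eef_pos: [0.4732, 0.0933, 0.0062]
tool_rot: [-0.03, 1.0, 0.0, 0.002]
ft_force: [-0.7, -0.3, 0.3]
grip_width: 0.0421
t 9.25 at [0.4732 0.0933 0.0062] yaw -3.0816 tilt [0.0036 0.0002] shift [ 0.0018 -0.0002  0.0022] turn [-0.    0.21 -0.  ] F [-0.7 -0.3  0.3] w 0.0421 j [ 0.2   0.39 -0.36  0.82 -0.    0.14]
```

```bash
python3 -m jog '[[[0,0,0,0,0,0],[0,0,-0.03,0,0.2,0],[0,0,-0.03,0,0,0],[0,0,0,0,0,0]]]' 0.0
python3 -c "
from h import *
go(.6015,.086,.065,.06+np.pi)"
```

```text
clock: 9.75
eef_pos: [0.4702, 0.0931, 0.0648]
tool_rot: [-0.03, 1.0, -0.0, -0.004]
ft_force: [0.8, -0.5, -3.8]
grip_width: 0.0422
t 9.75 at [0.4702 0.0931 0.0648] yaw -3.0815 tilt [-0.007  -0.0005] shift [-0.1306 -0.015  -0.0011] turn [-0.  -0.4  0. ] F [ 0.8 -0.5 -3.8] w 0.0422 j [ 0.19  0.32 -0.28  0.98  0.    0.13]
```

Fz is −3.8 N, which matches 0.41 kg, so the weight is held. Moving over the pad.

```bash
python3 -m jog '[[[-0.02,-0.002,0,0,-0.4,0],[-0.03,-0.0035,0,0,0,0],[-0.03,-0.0035,0,0,0,0],[-0.03,-0.0035,0,0,0,0],[-0.015,-0.002,0,0,0,0],[0,0,0,0,0,0]]]' >/dev/null
python3 -c "
from h import *
go(.6015,.086,.065,.06+np.pi)"
```

```text
t 10.5 at [0.5902 0.0851 0.05  ] yaw -3.0809 tilt [-0.0205 -0.0021] shift [-0.0111  0.0002 -0.0153] turn [-0.05 -1.18  0.04] F [-0.6 -0.3 -3.7] w 0.042 j [0.14 0.55 0.05 1.09 0.   0.08]
```

```bash
python3 -m jog '[[[-0.011,0,-0.008,0,-1.2,0],[0,0,0,0,0,0],[0,0,0,0,0,0]]]' >/dev/null
python3 - <<'E'
from h import *
go(.6015,.086,.055,.06+np.pi)
c=cam('side');s=cam('scene')
o=[]
for k,x0,y0 in((c,250,210),(s,275,205)):
    im=cv2.resize(k['pixels'][y0:y0+105,x0:x0+95,::-1],None,fx=4,fy=4,interpolation=cv2.INTER_NEAREST);o.append(im)
cv2.imwrite('pics/m5.png',np.hstack(o))
E
```

```text
t 10.875 at [0.5985 0.0858 0.0558] yaw -3.0804 tilt [-0.004  -0.0012] shift [-0.0031  0.      0.0008] turn [-0.06 -0.23  0.07] F [ 0.5  0.2 -4.2] w 0.0417 j [ 0.14  0.55  0.06  1.09 -0.    0.08]
```

View pics/m5.png

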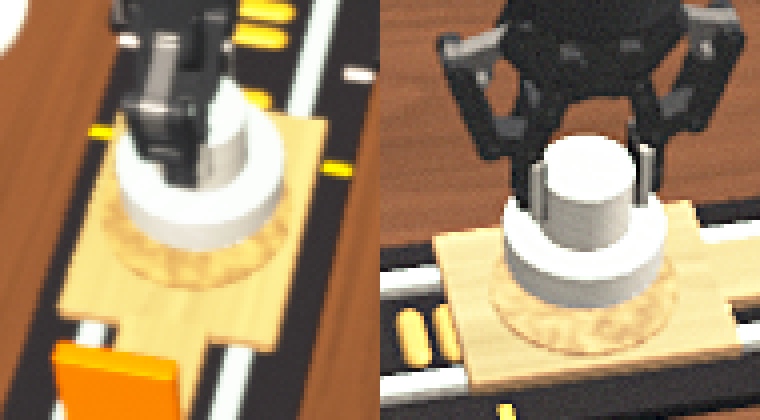

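Side and scene views show the upright weight held about 18 mm above the pad. In scene the knob top is at (326.5,246.5); in side the base's mid column is 299.4.

```bash
python3 - <<'E'
from h import *
import pickle
S=pickle.load(open('scene0.pkl','rb'));D=pickle.load(open('side0.pkl','rb'))
print(onz(S,326.5,246.5,.1056),bot.get_obs()['eef_pos'],'side col of axis',proj(D,(.598,.086,.0606)),proj(D,(.6,.086,.0606)))
go(.6015,.086,.04,.06+np.pi)
E
```

```text
[0.60023152 0.08535928 0.1056    ] [0.59898818 0.08586403 0.05615003] side col of axis [298.72602338 252.30786389] [297.6686117  252.09276393]
t 10.975 at [0.599  0.0859 0.0562] yaw -3.0804 tilt [-0.0029 -0.0011] shift [-0.0026 -0.      0.0161] turn [-0.05 -0.17  0.07] F [-0.2  0.8 -4.1] w 0.0421 j [ 0.14  0.55  0.06  1.09 -0.    0.08]
```

```bash
python3 -m jog '[[[-0.0026,0,0.006,0,-0.2,0],[0,0,0.005,0,0,0],[0,0,0,0,0,0]]]' >/dev/null
python3 -c "
from h import *
go(.6015,.086,.0385,.06+np.pi)"
```

```text
t 11.35 at [0.6014 0.0861 0.0445] yaw -3.0802 tilt [ 0.0008 -0.0009] shift [-0.0001 -0.0001  0.006 ] turn [-0.05  0.04  0.08] F [-0.2 -0.  -3.9] w 0.0419 j [ 0.14  0.56  0.05  1.06 -0.    0.08]
```

```bash
python3 -m jog '[[[0,0,0.004,0,0,0],[0,0,0.002,0,0,0],[0,0,0,0,0,0]]]' >/dev/null
python3 -c "
from h import *
go(.6015,.086,.0385,.06+np.pi)"
```

```text
t 11.725 at [0.6012 0.086  0.0383] yaw -3.0803 tilt [ 0.0005 -0.0009] shift [-0.0003 -0.     -0.0002] turn [-0.05  0.02  0.07] F [-0.7 -0.3 -2.8] w 0.0423 j [ 0.14  0.56  0.04  1.05 -0.    0.08]
```

```bash
python3 -m jog '[[[0,0,0.0015,0,0,0],[0,0,0,0,0,0]]]'
```

```text
clock: 11.98
eef_pos: [0.6016, 0.0861, 0.0385]
tool_rot: [-0.031, 1.0, -0.0, 0.001]
ft_force: [-0.2, 0.8, -3.9]
grip_width: 0.042
```

```bash
python3 -m jog '[[[0,0,0.0025,0,0,0],[0,0,0,0,0,0]]]'
```

```text
clock: 12.22
eef_pos: [0.6023, 0.0862, 0.0385]
tool_rot: [-0.031, 1.0, -0.0, 0.002]
ft_force: [0.3, 0.2, -4.7]
grip_width: 0.0422
```

```bash
python3 -m jog '[[[0.001,0,0.004,0,0,0],[0,0,0,0,0,0]]]'; python3 -m jog '[[[0,0,0.003,0,0,0],[0,0,0,0,0,0]]]'
```

```text
clock: 12.48
eef_pos: [0.6033, 0.0863, 0.0387]
tool_rot: [-0.031, 1.0, -0.0, 0.005]
ft_force: [0.7, 0.4, -5.0]
grip_width: 0.0417
clock: 12.72
eef_pos: [0.604, 0.0864, 0.0383]
tool_rot: [-0.031, 1.0, 0.0, 0.006]
ft_force: [-1.1, -1.0, -2.8]
grip_width: 0.0419
```

```bash
python3 - <<'E'
from h import *
go(.6015,.086,.036,.06+np.pi)
c=cam('side');s=cam('scene')
o=[]
for k,x0,y0 in((c,250,210),(s,275,205)):
    im=cv2.resize(k['pixels'][y0:y0+105,x0:x0+95,::-1],None,fx=4,fy=4,interpolation=cv2.INTER_NEAREST);o.append(im)
cv2.imwrite('pics/m6.png',np.hstack(o))
E
```

```text
t 12.725 at [0.604  0.0864 0.0383] yaw -3.0803 tilt [0.0126 0.0005] shift [ 0.0026 -0.0002  0.0023] turn [-0.02  0.72  0.07] F [-1.1 -1.  -2.8] w 0.0419 j [ 0.14  0.56  0.03  1.03 -0.    0.08]
```

View pics/m6.png

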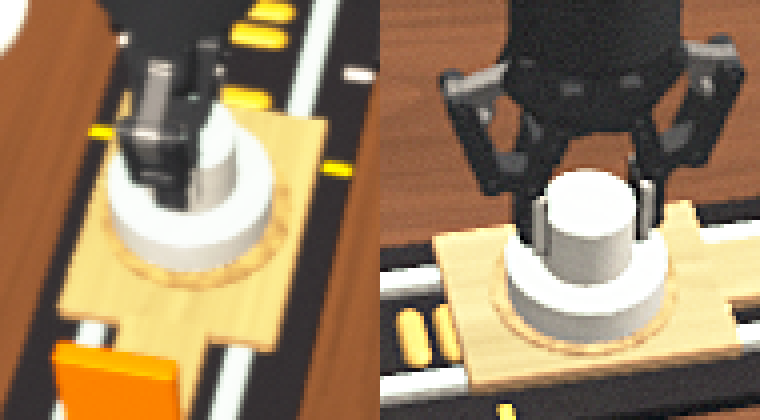

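Side and scene views: the base is within 1–2 mm of the pad and about 2.5 mm too far in +x, matching the reported drift. Correcting x and tilt.

```bash
python3 -m jog '[[[0.0026,0,0.003,0,0.7,0],[0,0,0,0,0,0]]]' >/dev/null;  python3 -c "
from h import *
go(.6015,.086,.036,.06+np.pi)"
```

```text
t 13.075 at [0.6041 0.0864 0.0383] yaw -3.0804 tilt [0.0061 0.0001] shift [ 0.0027 -0.0002  0.0023] turn [-0.01  0.35  0.07] F [ 0.3 -0.7 -4.6] w 0.0418 j [ 0.14  0.57  0.04  1.04 -0.    0.08]
```

```bash
python3 -m jog '[[[0.0028,0,-0.006,0,0.35,0],[0,0,0,0,0,0]]]' >/dev/null;  python3 -c "
from h import *
go(.6015,.086,.0375,.06+np.pi)"
```

```text
t 13.325 at [0.6005 0.0862 0.0423] yaw -3.0804 tilt [-0.0029 -0.0006] shift [-0.001  -0.0002  0.0048] turn [-0.02 -0.17  0.07] F [ 0.9 -0.2 -4.4] w 0.0419 j [ 0.14  0.56  0.05  1.06 -0.    0.08]
```

```bash
python3 -m jog '[[[-0.0004,0,0.004,0,-0.1,0],[0,0,0,0,0,0]]]' ;  python3 -c "
from h import *
go(.6015,.086,.0375,.06+np.pi)"
```

```text
clock: 13.58
eef_pos: [0.6006, 0.0862, 0.0382]
tool_rot: [-0.031, 1.0, -0.0, -0.001]
ft_force: [-2.6, -0.9, 1.5]
grip_width: 0.0424
t 13.575 at [0.6006 0.0862 0.0382] yaw -3.0804 tilt [-0.0017 -0.0005] shift [-0.0009 -0.0002  0.0007] turn [-0.03 -0.1   0.07] F [-2.6 -0.9  1.5] w 0.0424 j [ 0.14  0.57  0.04  1.05 -0.    0.08]
```

Contact confirmed (Fz rose to +1.5 N). Releasing.

```bash
python3 -m jog '[[[0,0,0,0,0,0],[0,0,0,0,0,0],[0,0,0,0,0,0],[0,0,0,0,0,0],[0,0,0,0,0,0]]]' 0.0854; python3 -m jog '[[[0,0,-0.02,0,0,0],[0,0,-0.04,0,0,0],[0,0,-0.04,0,0,0],[0,0,-0.02,0,0,0],[0,0,0,0,0,0]]]'
python3 - <<'E'
from h import *
go(.592,.2205,.16,.06+np.pi)
c=cam('side');s=cam('scene')
o=[]
for k,x0,y0 in((c,250,210),(s,275,205)):
    im=cv2.resize(k['pixels'][y0:y0+105,x0:x0+95,::-1],None,fx=4,fy=4,interpolation=cv2.INTER_NEAREST);o.append(im)
cv2.imwrite('pics/m7.png',np.hstack(o))
E
```

```text
clock: 14.2
eef_pos: [0.602, 0.0864, 0.0386]
tool_rot: [-0.031, 1.0, -0.0, 0.001]
ft_force: [0.4, -0.3, 0.5]
grip_width: 0.0852
clock: 14.82
eef_pos: [0.6012, 0.0863, 0.1609]
tool_rot: [-0.031, 1.0, -0.0, -0.001]
ft_force: [-0.2, 0.1, -0.8]
grip_width: 0.0854
t 14.825 at [0.6012 0.0863 0.1609] yaw -3.0804 tilt [-0.0011 -0.0004] shift [0.001  0.1345 0.0009] turn [-0.02 -0.06  0.07] F [-0.2  0.1 -0.8] w 0.0854 j [ 0.14  0.48  0.23  1.33 -0.    0.08]
```

View pics/m7.png

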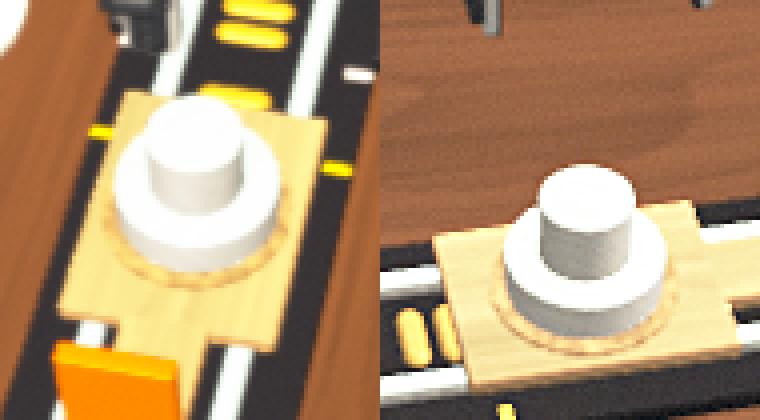

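The released weight stands upright: knob top at side (298.2,241.7) and scene (326.4,254.5). I'll check centring against the pad as measured in the same views.

```bash
python3 - <<'E'
from h import *
import pickle
S=pickle.load(open('scene0.pkl','rb'));D=pickle.load(open('side0.pkl','rb'))
print('scene',onz(S,326.4,254.5,.088)-onz(S,325.5,276.2,.032),'side',onz(D,298.2,241.7,.088)-onz(D,298.5,261.7,.032),tri(ray(S,326.4,254.5),ray(D,298.2,241.7)))
E
```

```text
scene [-0.0005041   0.00046378  0.056     ] side [-0.00045093 -0.00339703  0.056     ] [0.59988174 0.08422004 0.08690051]
```

Centred to about 0.5 mm by the well-conditioned axes of both views. Now over the orange plate.

```bash
python3 -m jog '[[[0,0.03,0,0,0,0],[0,0.045,0,0,0,0],[0,0.045,0,0,0,0],[0,0.013,0,0,0,0],[0,0,0,0,0,0]]]' >/dev/null
python3 - <<'E'
from h import *
go(.593,.2205,.06,.06+np.pi)
E
```

```text
t 15.55 at [0.5873 0.2195 0.1487] yaw -3.0834 tilt [-0.0197 -0.0064] shift [-0.0075  0.0012  0.0885] turn [-0.3  -1.15 -0.1 ] F [ 0.3  0.6 -0.3] w 0.0851 j [0.36 0.54 0.3  1.35 0.   0.3 ]
```

```bash
python3 -m jog '[[[-0.005,0.001,0.03,-0.3,-1.1,0],[0,0,0.03,0,0,0],[0,0,0.015,0,0,0],[0,0,0,0,0,0]]]' >/dev/null
python3 - <<'E'
from h import *
go(.593,.2205,.05,.06+np.pi)
E
```

```text
t 16.05 at [0.5917 0.2151 0.0702] yaw -3.0887 tilt [-0.0025 -0.0027] shift [-0.0016  0.0054  0.0202] turn [-0.14 -0.15 -0.41] F [0.6 0.1 0.4] w 0.0855 j [ 0.35  0.58  0.16  1.15 -0.    0.3 ]
```

```bash
python3 -m jog '[[[-0.001,0.005,0.012,-0.1,0,-0.4],[0,0,0.006,0,0,0],[0,0,0,0,0,0]]]' 0.04 >/dev/null
python3 - <<'E'
from h import *
go(.593,.2205,.05,.06+np.pi)
E
```

```text
t 16.425 at [0.5944 0.2203 0.0533] yaw -3.0823 tilt [0.0012 0.0004] shift [0.0014 0.0003 0.0033] turn [ 0.02  0.07 -0.04] F [ 0.3 -0.   0.5] w 0.0398 j [0.35 0.6  0.15 1.12 0.   0.3 ]
```

```bash
python3 -m jog '[[[0,0,0.002,0,0,0],[0,0,0,0,0,0],[0,0,0,0,0,0],[0,0,0,0,0,0]]]' 0.0
python3 - <<'E'
from h import *
go(.602,.0365,.05,.06+np.pi)
S=cam('scene','sc8.png');D=cam('side','sd8.png')
E
```

```text
clock: 16.92
eef_pos: [0.5947, 0.2207, 0.0519]
tool_rot: [-0.029, 1.0, 0.0, 0.001]
ft_force: [-0.1, 0.3, -1.7]
grip_width: 0.0093
t 16.925 at [0.5947 0.2207 0.0519] yaw -3.0827 tilt [0.0023 0.0009] shift [ 0.0036 -0.1843  0.0018] turn [ 0.04  0.13 -0.06] F [-0.1  0.3 -1.7] w 0.0093 j [0.36 0.6  0.14 1.11 0.   0.3 ]
```

```bash
python3 -m jog '[[[0,-0.005,0,0,0,0],[0,-0.01,0,0,0,0],[0,-0.015,0,0,0,0],[0,-0.015,0,0,0,0],[0,-0.015,0,0,0,0],[0,-0.008,0,0,0,0],[0,0,0,0,0,0]]]' 
python3 - <<'E'
from h import *
go(.6055,.0365,.05,.06+np.pi)
E
```

```text
clock: 17.9
eef_pos: [0.5987, 0.147, 0.0519]
tool_rot: [-0.029, 1.0, 0.001, 0.001]
ft_force: [-0.6, 0.7, -1.3]
grip_width: 0.0088
t 17.9 at [0.5987 0.147  0.0519] yaw -3.0844 tilt [0.0017 0.0011] shift [-0.0005 -0.1107  0.0018] turn [ 0.06  0.1  -0.16] F [-0.6  0.7 -1.3] w 0.0088 j [0.24 0.57 0.09 1.09 0.   0.18]
```

```bash
python3 -m jog '[[[0,-0.007,0,0,0,0],[0,-0.014,0,0,0,0],[0,-0.015,0,0,0,0],[0,-0.015,0,0,0,0],[0,-0.015,0,0,0,0],[0,-0.008,0,0,0,0],[0,0,0,0,0,0]]]' 
python3 - <<'E'
from h import *
go(.6055,.0365,.05,.06+np.pi)
E
```

```text
clock: 18.77
eef_pos: [0.603, 0.0677, 0.0519]
tool_rot: [-0.029, 1.0, 0.0, 0.001]
ft_force: [-0.2, 0.1, 0.3]
grip_width: 0.0087
t 18.775 at [0.603  0.0677 0.0519] yaw -3.0844 tilt [0.0014 0.0009] shift [-0.0007 -0.0313  0.0019] turn [ 0.05  0.08 -0.16] F [-0.2  0.1  0.3] w 0.0087 j [0.11 0.55 0.06 1.07 0.   0.05]
```

```bash
python3 -m jog '[[[0,-0.007,0,0,0,0],[0,-0.008,0,0,0,0],[0,-0.007,0,0,0,0],[0,-0.004,0,0,0,0],[0,0,0,0,0,0]]]' 
python3 - <<'E'
from h import *
go(.6055,.0365,.05,.06+np.pi)
E
```

```text
clock: 19.4
eef_pos: [0.6042, 0.0443, 0.052]
tool_rot: [-0.03, 1.0, 0.003, 0.001]
ft_force: [-0.2, -0.3, 0.2]
grip_width: 0.009
t 19.4 at [0.6042 0.0443 0.052 ] yaw -3.0807 tilt [0.0009 0.0061] shift [-0.0008 -0.0079  0.0019] turn [0.35 0.07 0.05] F [-0.2 -0.3  0.2] w 0.009 j [0.07 0.55 0.05 1.07 0.01 0.01]
```

```bash
python3 -m jog '[[[0,-0.005,0,0.3,0,0],[0,-0.002,0,0,0,0],[0,0,0,0,0,0]]]' 
python3 - <<'E'
from h import *
go(.6055,.0365,.05,.06+np.pi)
E
```

```text
clock: 19.77
eef_pos: [0.6046, 0.0369, 0.0519]
tool_rot: [-0.03, 1.0, 0.001, 0.001]
ft_force: [-1.1, 1.9, -0.4]
grip_width: 0.0095
t 19.775 at [0.6046 0.0369 0.0519] yaw -3.0809 tilt [0.0011 0.0013] shift [-0.0009 -0.0005  0.0019] turn [0.07 0.07 0.04] F [-1.1  1.9 -0.4] w 0.0095 j [ 0.06  0.55  0.05  1.07  0.   -0.  ]
```

At the stop within about 1 mm. Releasing the plate, retreating upward and looking.

```bash
python3 -m jog '[[[0,0,0,0,0,0],[0,0,0,0,0,0],[0,0,0,0,0,0],[0,0,0,0,0,0]]]' 0.04; python3 -m jog '[[[0,0,-0.02,0,0,0],[0,0,-0.04,0,0,0],[0,0,-0.04,0,0,0],[-0.0,0.04,-0.02,0,0,0],[0.05,0.04,0,0,0,0],[0.05,0.04,0,0,0,0],[0.05,0,0,0,0,0],[0,0,0,0,0,0]]]'
python3 - <<'E'
from h import *
import pickle
D=cam('side','sd9.png');S=cam('scene','sc9.png')
pickle.dump((D,S),open('f.pkl','wb'))
f=lambda k,x0,y0:cv2.resize(k['pixels'][y0:y0+150,x0:x0+100,::-1],None,fx=4,fy=4,interpolation=cv2.INTER_NEAREST)
cv2.imwrite('pics/m9.png',np.hstack([f(D,270,110),cv2.resize(S['pixels'][205:355,140:350,::-1],(400,600))]))
go(.6,.2,.2,.06+np.pi)
E
```

```text
clock: 20.27
eef_pos: [0.6058, 0.0362, 0.0526]
tool_rot: [-0.031, 1.0, 0.0, 0.002]
ft_force: [-0.1, 0.1, 0.3]
grip_width: 0.04
clock: 21.28
eef_pos: [0.4444, 0.15, 0.1744]
tool_rot: [-0.031, 1.0, 0.001, 0.002]
ft_force: [1.5, 0.0, 0.2]
grip_width: 0.0403
t 21.375 at [0.4491 0.1506 0.1755] yaw -3.0821 tilt [0.0086 0.0031] shift [-0.1538  0.0404 -0.023 ] turn [ 0.15  0.5  -0.03] F [-0.2  0.2  0. ] w 0.0399 j [ 0.32  0.2  -0.13  1.23  0.    0.26]
```

View pics/m9.png

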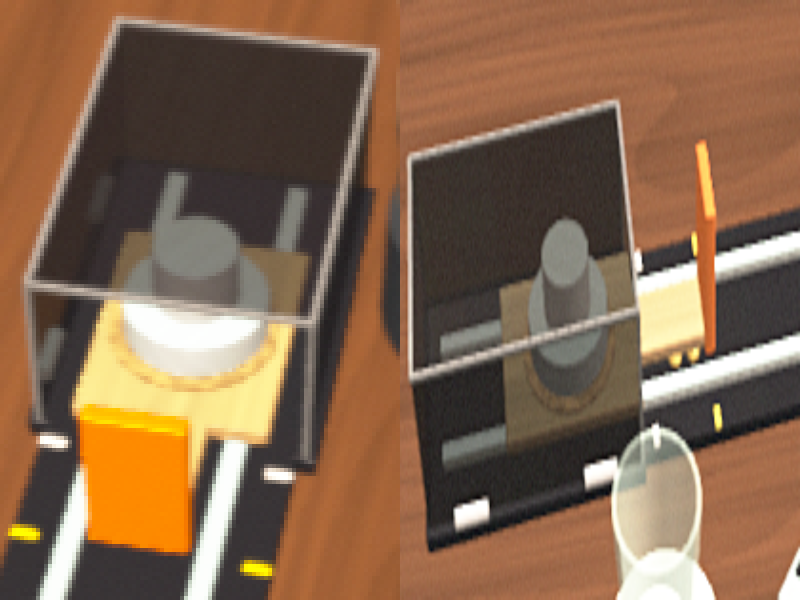

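The plate stands in line with the yellow ticks, and the weight is upright and centred on the pad under the shut cover. One numeric check before handing in.

```bash
python3 - <<'E'
from h import *
import pickle
D,S=pickle.load(open('f.pkl','rb'))
print(onz(D,303.2,214.7,.11),onz(S,300.1,250,.11),tri(ray(D,303.2,214.7),ray(S,300.1,250)))
a,b=pickle.load(open('side0.pkl','rb')),pickle.load(open('scene0.pkl','rb'))
# undisturbed objects: image change in their areas
for n,k,k0,(u,v,w,h) in(('tumbler/coaster D',D,a,(200,160,62,70)),('brush D',D,a,(198,240,40,50)),('adapter S',S,b,(402,210,20,18)),('brush S',S,b,(335,320,50,45)),('coaster/tumbler S',S,b,(247,312,64,78))):
    print(n,np.abs(k['pixels'][v:v+h,u:u+w].astype(int)-k0['pixels'][v:v+h,u:u+w]).mean().round(2))
E
```

```text
[0.60147458 0.03778038 0.11      ] [0.60736046 0.03577984 0.11      ] [0.60272772 0.03574881 0.10647282]
tumbler/coaster D 1.78
brush D 2.0
adapter S 4.12
brush S 3.79
coaster/tumbler S 2.99
```

```bash
python3 -m jog '[[[0,0,0,0,0,0],[0,0,0,0,0,0]]]'; python3 -c "
from workcell import bot
print(bot.job_done())"
```

```text
clock: 21.62
eef_pos: [0.4519, 0.1506, 0.176]
tool_rot: [-0.029, 1.0, 0.002, 0.006]
ft_force: [0.6, 0.4, -0.0]
grip_width: 0.0397
the job is handed in; nothing more can be done
None
```

The weight stands upright on the cork pad, and the carrier is in the next click stop under the shut dust cover. I handed the job in at 21.6 s with the arm clear of everything.

**What I did:** I gripped the weight by its knob, set it on the pad with the carrier still in the open, and let go. I then pinched the orange plate from above, moved the carrier about 184 mm along the rail, released it and backed off.

**Final checks:**
- **Carrier:** the plate is in line with the yellow ticks. Its upper edge is at world y of about 0.036–0.038 m, against 0.036 m for the ticks.
- **Weight:** before the push it was centred to about 0.5 mm along the axis each camera measures best. The last picture shows it upright and centred; I did not measure it again under the cover.
- **Coaster, tumbler, adapter and brush:** where each was compared with the first pictures, the change was small and about equal for all of them, so I take it as camera noise.

**What failed or disagreed:**
- **First grasp:** it closed on nothing, just above the knob, and did not move the weight. The real fingertips sit about 22 mm above the reported TCP, so I corrected for that.
- **Placing:** I had to lift and re-seat the weight once, after it drifted about 2.5 mm sideways on contact.
- **Camera reading:** the side view alone put the weight 3.4 mm off along the rail, while the scene view said 0.5 mm. I trusted the scene view, which measures that direction better.

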